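# Shift the power feeder's gearstick into third

## Robot

A 6-joint arm with a two-finger parallel gripper is mounted at the origin on the work surface. World frame = base frame: x ahead of the robot, y to its left, z up, the work surface at z = 0. Lengths are in m, angles in rad, forces in N, time in s.
With the tool pointing down it reaches from about 0.4 to 0.825 m from the base axis. Payload 7 kg.
Tool frame: the origin (TCP) lies midway between the tips of the shut fingers; the grasp point (between the pads) lies arm.hold_point_z behind it (arm.hold_point_z is the distance from the TCP to the grasp point, in m); z points along the fingers, y is the line along which they close (so a half turn about z gives the same grasp; the last joint's range is limited). The gripper opens to 88 mm and grips with 3 to 60 N. Pads are 19 mm wide; open, the fingers measure 130 mm over their backs; the gripper's body (78 mm by 193 mm) begins 47 mm behind the grasp point.
Start: joints at [1.521, 0.359, 0.012, 0, -1.224, -0.288], TCP at [0.224, 0.637, 0.227] pointing down, gripper open.
Joint ranges: [-3.07, 3.07], [-1.43, 2.12], [-1.02, 1.25], [-3.03, 1.67], [-3.05, -0], [-3.03, 3.03]. Speed limits (rad/s): [2.39, 2.39, 3.01, 3.14, 3.14, 3.14].

## Interface

Orientations are given as [roll, pitch, yaw] about the fixed x, y, z axes, in that order (R = Rz(yaw) Ry(pitch) Rx(roll)).
In Python, from station import arm gives the robot as it stands.
- The arm moves only by the shell command python3 -m crank 'ROWS' [OPENING] [FORCE]. ROWS is JSON, a list that holds one entry, the list of rows, each a list of 4 numbers: the shift along the tool's x, y, z in units of 25 mm (1.0 is 25 mm), then the turn about the tool's z in units of 5 degrees (1.0 is 5 degrees). A call has 1 to 12 rows; each row is the pose to reach, as a shift and turn from the pose commanded when the call began, along the tool's axes at that moment; what a row does not reach only later rows make up. A row lasts 1/8 s, in which the tool goes at most 62.5 mm and 10.7 degrees, less where a joint would pass 70% of its speed; a pose out of reach is approached as far as the arm can. A call with a gripper value outside its range is refused whole. OPENING is the closure, from 0 (fully open) to 1 (shut), set as the call begins (- or left out, the last holds). The fingers move at their own pace and stop on an object; FORCE is the grip in N (left out, the last holds). Time passes only in rows, so rows that repeat a pose let the fingers close. It gives the time, the measured TCP pose, the force, the opening and the grip force at its end, in the units of the state.
- arm.get_state(): the state, without advancing time (a new reading comes with each control period).
- arm.grab_frame(name): name is "side" or "top" or "wrist"; returns (picture, depth): 420x560x3 uint8, red, green, blue; 420x560 float32, m along the optical axis (not along the pixel's ray), 0 where there is no reading.
- arm.get_calibration(name): a dict with "mtx" (3x3 intrinsics, pixels), "R" (3x3) and "t" (3): a world point X has camera coordinates R X + t; the wrist camera has in their place "mount" (4x4, takes a point from camera to tool coordinates, whose origin is the TCP and whose axes are the flange's). Camera axes: x right, y down, z forward; pixel columns grow to the right and rows downward; lengths in m; the calibration is good to about 2 mm. A picture is of the moment at which its call begins: read the wrist's pose just before it. get_calibration takes no time and is no camera call.
- arm.job_done(): hands the job in; it is judged then, once.
Trained networks look in the newest picture that a camera, given by its name, has taken for a name from the list of things; names that differ only in an ending like _2 or _b are one class to them, and where a whole thing is asked for, a point or a joint stands for the part that bears it (a point fixed in the world has none). Each returns a list of dicts, best first, with "score" (0 to 1); they miss things now and then, are a little off and sometimes report something else, mostly with a low value. They report only what shows in the picture. A call takes as long as a camera call.
- arm.recognise(thing, camera): "extent" ([left, top, width, height] in pixels, round what is visible of it).
- arm.trace(thing, camera): "mask" (420x560 bool, what is visible of it) and "extent" ([left, top, width, height] in pixels, round what is visible of it).
The state is a dict: "t": time; "q": joint angles; "qd": joint speeds; "joint_efforts": joint torques, N m; "eef_pos": TCP position; "ee_rot": TCP orientation; "force": force on the tool from outside, world axes, zero at the start; "moment": the same for the moment, N m; "width": finger opening in m; "gripper_force": force on a finger pad.
Only numpy, scipy, OpenCV 4.12 (cv2) and the standard library are available. Lean on these libraries where they do the work, as an engineer would, in place of code of your own. Each camera call takes 0.05 s, during which the arm holds its last target. There are 200 camera calls.

## Task

Shift the wood feeder's gearstick into third by pushing its knob with the fingertips: bring it level with the crossbar of the H-shaped gate, push it across to the right, then forward, away from the robot, until it is fully home in the far right slot, without going into the near right slot. Push gently, do not pinch the knob or pull it up, and leave the glue bottle, screwdriver, tape measure and wood offcut where they are. Finish clear of everything, with the stick left in third.

Things in the scene. Friction and masses are not known exactly. Their poses are not given: they have to be found in the camera images.
- feeder: Feeder bolted to the bench: grey gear housing 200 x 170 mm, foot 250 x 210, top at 70. Origin: centre of the underside, below the gate's centre. x forward (away from the robot; a blue motor, 108 high, lies along y centred 165 ahead), y left (rubber roller 87 high at y 110 to 160), z up. Stands anywhere within 90 x 360 mm, yawed up to 17 degrees. It is fixed and rigid.
- gate (a point): Centre of the gate's top, 90 mm above the bench, over the feeder's origin and with its axes. The gate is a bare metal plate 122 mm square. Its H-shaped slot: two legs along x, centred at y = +21.5 and -21.5 mm, 62 mm long, 21 mm wide, joined at x = 0 by a crossbar along y, 22 mm wide. Seen from the robot: first slot far left, second near left, third far right, fourth near right.
- knob_center (a point): Centre of the black knob, 32 mm in diameter, 39 tall (20 of it below this point), 155 mm up a 10 mm steel stick that pivots 10 mm above the bench under the gate. With a = shift_across, b = shift_along it lies in the feeder's frame at x = 155 sin b, y = -155 sin a cos b, z = 10 + 155 cos a cos b mm. Moving it takes 1 to 3 N at the knob; it stays where left, no springs or detents.
- slot3 (a point): Third slot, far right: point on the gate's top, at feeder x = 25, y = -21.5, z = 90 mm. With the stick fully home there the knob's centre stands at about x = 48, y = -42 mm.
- shift_across (a joint): Sideways angle of the stick, rad: 0 upright, positive = knob to the right (feeder -y), range -0.29 to 0.29. Inside the left legs it is -0.29 to -0.21, inside the right legs 0.21 to 0.29. Starts in the left legs.
- shift_along (a joint): Fore-and-aft angle of the stick, rad: positive = knob forward (feeder +x), range -0.32 to 0.32. The stick can cross between the legs only at -0.07 to 0.07. Starts anywhere from second (-0.3) to first (+0.3). Fully home in third is 0.32.
- knob_lift (a joint): How far the knob is pulled up along the stick, m: 0 = down, as it should stay; a spring of 8 N holds it down, at most 0.012.
- glue: Yellow glue bottle, 56 mm in diameter, 150 mm tall, standing to the left of the feeder; origin at its base centre. Leave alone.
- driver: Screwdriver 200 mm long, lying to the right of the feeder; origin under its middle. Leave alone.
- tape: Tape measure 70 x 36 x 64 mm, standing to the right of the feeder; origin at its base centre. Leave alone.
- offcut: Dark wood offcut 60 x 110 x 32 mm, lying to the left of the feeder; origin at its base centre. Leave alone.

How it is judged:
On the way, in this order (a step that is already met when the one before it is completed fails the run):
1. the stick is across at the right-hand end of the crossbar (value of joint shift_across above 0.18 rad and value of joint shift_along between -0.12 and 0.12 rad), for 0.05 s.
2. the stick is fully forward in the third slot (value of joint shift_across above 0.18 rad and value of joint shift_along above 0.26 rad), for 0.2 s.
At the end, for the whole second after the job is handed in: The stick is at the right (shift_across above 0.18 rad) and fully forward (shift_along above 0.26 of 0.32 rad) and at rest, the knob down (lifted under 4 mm), and the bystanders within 20 mm of where they were (all of step 2 and value of joint knob_lift below 0.004 m and velocity of joint shift_along below 0.05 rad/s and distance of each of glue, driver, tape, offcut from where it was at the start of the episode below 0.02 m); the robot touches nothing.
It fails at once if the knob is pulled up by more than 5 mm (value of joint knob_lift above 0.005 m).
It fails at once if the stick is pinched or forced (over 34 N between fingers and feeder) (contact force between the fingers and feeder above 34 N).
It fails at once if the stick enters the fourth slot, near right (value of joint shift_across above 0.15 rad and value of joint shift_along below -0.16 rad).
It fails at once if the glue bottle, screwdriver, tape measure or offcut is pushed away, tipped or lifted (moved over 20 mm) (distance of any of glue, driver, tape, offcut from where it was at the start of the episode above 0.02 m).
It also fails if it takes over 58 s, if anything falls off the work surface, if the arm or the gripper's body presses on something with over 40 N, if the wrist force passes 120 N, or if a joint passes its speed limit or range.

## Working session

There is one attempt and no reset: what is moved stays moved. The work goes in short steps, Python scripts to look and compute and a shell command to move; the robot and the scene stay as the last step left them, time stands still between calls to the robot, and variables do not carry over. Pictures are saved under pics/ and viewed, at most 10 in all, crops included, and the job is handed in when it is done.

```bash
mkdir -p pics; ls
python3 - <<'E'
from station import arm
import cv2,numpy as np
s=arm.get_state();print({k:np.round(v,3) for k,v in s.items()},arm.hold_point_z)
ims=[]
for n in("side","top"):
    p,d=arm.grab_frame(n);np.savez(f"pics/{n}0.npz",p=p,d=d);cv2.imwrite(f"pics/{n}0.png",p[:,:,::-1])
    c=arm.get_calibration(n);print(n,c)
    for th in("feeder","knob_center","gate","glue","tape"):
        r=arm.recognise(th,n);print(th,[(x["extent"],round(x["score"],2)) for x in r[:2]])
E
```

```text
pics
{'t': np.float64(0.0), 'q': array([ 1.521,  0.359,  0.011, -0.   , -1.224, -0.288]), 'qd': array([ 0.   , -0.   ,  0.   ,  0.   ,  0.   ,  0.001]), 'joint_efforts': array([-0.0000e+00, -5.8271e+01,  2.9305e+01,  6.9980e+00,  7.0000e-03,
       -0.0000e+00]), 'eef_pos': array([0.224, 0.636, 0.226]), 'ee_rot': array([ 3.14 , -0.   , -0.338]), 'force': array([ 0.116, -0.123, -0.338]), 'moment': array([ 0.006,  0.055, -0.007]), 'gripper_force': np.float64(0.0), 'width': np.float64(0.088)} 0.0188
side {'mtx': array([[494.42363082,   0.        , 281.39842484],
       [  0.        , 494.42363082, 213.26516033],
       [  0.        ,   0.        ,   1.        ]]), 'R': array([[ 0.94794925, -0.31841515, -0.00200257],
       [-0.23335335, -0.69040643, -0.68475191],
       [ 0.2166528 ,  0.64957737, -0.7287735 ]]), 't': array([-0.51664892,  0.2618796 ,  1.04388256])}
feeder [([197.0, 166.0, 151.5, 126.6], 0.69)]
knob_center [([251.0, 175.3, 15.9, 16.1], 0.57)]
gate []
glue [([233.6, 132.6, 20.4, 56.4], 0.68)]
tape [([305.5, 244.4, 31.8, 39.5], 0.94)]
top {'mtx': array([[465.17520952,   0.        , 279.65320859],
       [  0.        , 465.17520952, 214.94050463],
       [  0.        ,   0.        ,   1.        ]]), 'R': array([[-0.02667072, -0.99964249,  0.00188709],
       [-0.99507862,  0.02636864, -0.09551564],
       [ 0.09543173, -0.00442528, -0.99542614]]), 't': array([0.09176614, 0.58705971, 1.11078002])}
feeder [([200.9, 152.9, 117.9, 147.4], 0.94)]
knob_center [([238.1, 223.6, 16.4, 13.1], 0.58)]
gate [([200.6, 148.9, 122.2, 152.3], 0.79)]
glue [([340.9, 211.0, 11.6, 84.0], 0.72), ([155.6, 219.9, 33.8, 28.9], 0.65)]
tape [([310.7, 181.4, 26.3, 27.6], 0.69)]
```

Run:
```python
import cv2
a=cv2.imread("pics/top0.png")[120:320,120:400];b=cv2.imread("pics/side0.png")[110:310,150:400]
cv2.imwrite("pics/a.png",cv2.resize(a,None,fx=2.8,fy=2.8,interpolation=cv2.INTER_CUBIC))
cv2.imwrite("pics/b.png",cv2.resize(b,None,fx=2.8,fy=2.8,interpolation=cv2.INTER_CUBIC))
```

```text
(no output)
```

View pics/a.png

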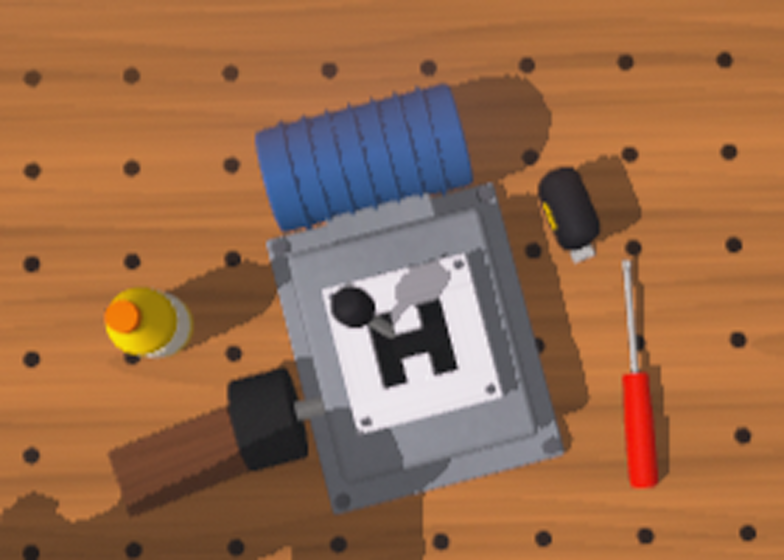

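View pics/b.png

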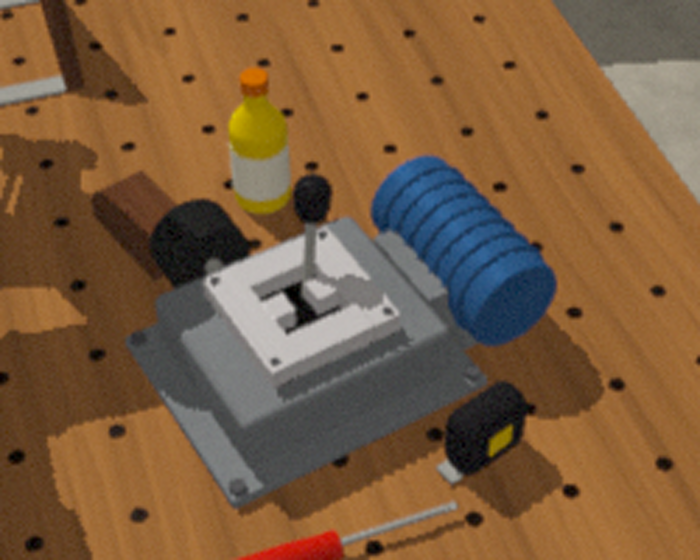

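The knob (top px 246,230) stands in the far-left slot (first). The white gate's corners in the top picture are near px (235,224), (286,210), (300,262) and (249,275).

```bash
cat > h.py <<'E'
import numpy as np,cv2
from station import arm
def ray(n,uv,z):
    c=arm.get_calibration(n);K,R,t=c["mtx"],c["R"],c["t"]
    o=-R.T@t;d=R.T@np.linalg.solve(K,[uv[0],uv[1],1]);return o+d*(z-o[2])/d[2]
def cloud(n,d):
    c=arm.get_calibration(n);K,R,t=c["mtx"],c["R"],c["t"]
    v,u=np.mgrid[:420,:560];p=np.stack([(u-K[0,2])/K[0,0],(v-K[1,2])/K[1,1],np.ones(u.shape)],-1)*d[...,None]
    return (p-t)@R
def knob(n,d,O,yaw):
    P=cloud(n,d);c,s=np.cos(yaw),np.sin(yaw)
    q=P-[O[0],O[1],0];F=np.stack([c*q[...,0]+s*q[...,1],-s*q[...,0]+c*q[...,1],q[...,2]],-1)
    m=(abs(F[...,0])<.085)&(abs(F[...,1])<.085)&(F[...,2]>.142)&(F[...,2]<.19)&(d>0)
    return F[m],m
E
python3 - <<'E'
from h import *
z=np.load("pics/top0.npz");p,d=z["p"],z["d"]
P=cloud("top",d)
for z0 in (.09,):
    m=(abs(P[...,2]-.09)<.008)&(p.min(2)>150)
    m=m.astype(np.uint8);n,l,st,_=cv2.connectedComponentsWithStats(m);k=1+st[1:,4].argmax();print(st[k])
    c=max(cv2.findContours((l==k).astype(np.uint8),0,2)[0],key=cv2.contourArea)
    print(np.median(P[l==k][:,2]))
for nm,C in(("crop",np.array([(323,290),(466,253),(503,397),(360,433)])/2.8+120),("minrect",cv2.boxPoints(cv2.minAreaRect(c)))):
    W=np.array([ray("top",u,.09)[:2] for u in C]);print(nm,C.round(1).tolist(),W.round(4).tolist(),W.mean(0),[np.linalg.norm(W[i]-W[i-1]).round(4) for i in range(4)])
    e=W[1]-W[2];print("edge ang",np.degrees(np.arctan2(e[1],e[0])))
    if nm=="crop":
        O=W.mean(0); f=(W[0]+W[1]-W[2]-W[3]);yaw=np.arctan2(f[1],f[0]);print("O",O,"yaw",yaw)
for n in("top","side"):
    F,m=knob(n,np.load(f"pics/{n}0.npz")["d"],O,yaw);print(n,len(F),np.median(F,0).round(4),F.min(0).round(3),F.max(0).round(3),np.argwhere(m).mean(0))
E
```

```text
[ 235  210   64   64 1549]
0.0884687576834316
crop [[235.4, 223.6], [286.4, 210.4], [299.6, 261.8], [248.6, 274.6]] [[0.566, 0.1792], [0.5936, 0.0604], [0.4743, 0.0335], [0.4482, 0.1511]] [0.5205298  0.10605113] [np.float64(0.1212), np.float64(0.1219), np.float64(0.1223), np.float64(0.1205)]
edge ang 12.731889668911274
O [0.5205298  0.10605113] yaw 0.22823322390453246
minrect [[234.1999969482422, 223.0], [285.70001220703125, 209.8000030517578], [298.79998779296875, 260.8999938964844], [247.3000030517578, 274.0]] [[0.5675, 0.1818], [0.595, 0.0621], [0.4765, 0.0354], [0.4496, 0.1539]] [0.52215132 0.10830554] [np.float64(0.1211), np.float64(0.1228), np.float64(0.1215), np.float64(0.1215)]
edge ang 12.709795805215444
top 195 [0.0364 0.037  0.1706] [0.021 0.021 0.15 ] [0.054 0.054 0.177] [228.8974359  245.47692308]
side 200 [0.0309 0.0292 0.1644] [0.018 0.019 0.143] [0.051 0.05  0.179] [180.48 261.22]
```

```bash
cat >> h.py <<'E'
from scipy.spatial.transform import Rotation as Ro
O=np.array([.521,.107,0]);YAW=.225
RF=Ro.from_euler("z",YAW).as_matrix()
def plan(*T):
    s=arm.get_state();R=Ro.from_euler("xyz",s["ee_rot"]).as_matrix();p=s["eef_pos"]
    print("t",s["t"],"tip in feeder",(RF.T@(p-O)).round(4),"yaw",s["ee_rot"][2].round(3),"turn",np.degrees(s["ee_rot"][2]-YAW).round(2)/5,"F",(RF.T@s["force"]).round(1))
    for t in T: print(t,(R.T@(O+RF@np.array(t)-p)/.025).round(2))
def look(n="top"):
    p,d=arm.grab_frame(n);F,m=knob(n,d,O,YAW);return p,d,F,m
E
python3 -c "
from h import *
plan((.085,.037,.226),(.085,.037,.145))
F,m=knob('top',np.load('pics/top0.npz')['d'],O,YAW);print(np.median(F,0),F.min(0),F.max(0))"
```

```text
t 0.6 tip in feeder [-0.1716  0.5828  0.2266] yaw -0.338 turn -6.45 F [0.3 0.3 1. ]
(0.085, 0.037, 0.226) [2.033e+01 1.299e+01 2.000e-02]
(0.085, 0.037, 0.145) [20.33 12.99  3.26]
[0.03561802 0.03635558 0.17059676] [0.02007594 0.02050274 0.15046294] [0.05292543 0.05337525 0.17703999]
```

```bash
python3 -m crank '[[[2,1.3,0,-1.5],[4,2.6,0,-3],[6,3.9,0,-4.5],[8,5.2,0,-6],[10,6.5,0,-6.45],[12,7.8,0,-6.45],[14,9.1,0,-6.45],[16,10.4,0,-6.45],[18,11.7,0,-6.45],[20.3,13,0,-6.45],[20.3,13,0,-6.45],[20.3,13,0,-6.45]]]' 1 10; python3 -c "
from h import *
plan((.085,.037,.226),(.085,.037,.145))"
```

```text
t: 2.1
eef_pos: [0.5949, 0.1616, 0.2263]
ee_rot: [-3.142, 0.0, 0.224]
force: [-0.3, 0.1, 0.2]
width: 0.0004
gripper_force: 0.0
t 2.1 tip in feeder [0.0842 0.0367 0.2263] yaw 0.224 turn -0.016 F [-0.3  0.2  0.2]
(0.085, 0.037, 0.226) [ 0.03 -0.01  0.01]
(0.085, 0.037, 0.145) [ 0.03 -0.01  3.25]
```

```bash
python3 -m crank '[[[0,0,1.6,0],[0,0,3.2,0],[0,0,3.2,0],[-0.6,0,3.2,0],[-1,0,3.2,0],[-1,0,3.2,0]]]'; python3 -c "
from h import *
plan()
for n in('side','top'):
    p,d,F,m=look(n);cv2.imwrite(f'pics/c{n}.png',cv2.resize(p[130:290,180:340][:,:,::-1],None,fx=3,fy=3))
i=np.hstack([cv2.imread('pics/ctop.png'),cv2.imread('pics/cside.png')]);cv2.imwrite('pics/c.png',cv2.resize(i,(800,400)))
"
```

```text
t: 2.85
eef_pos: [0.5705, 0.1571, 0.1486]
ee_rot: [-3.14, -0.003, 0.226]
force: [0.9, 0.9, 1.2]
width: 0.0003
gripper_force: 0.3
t 2.85 tip in feeder [0.0594 0.0378 0.1486] yaw 0.226 turn 0.01 F [1.  0.7 1.2]
```

View pics/c.png

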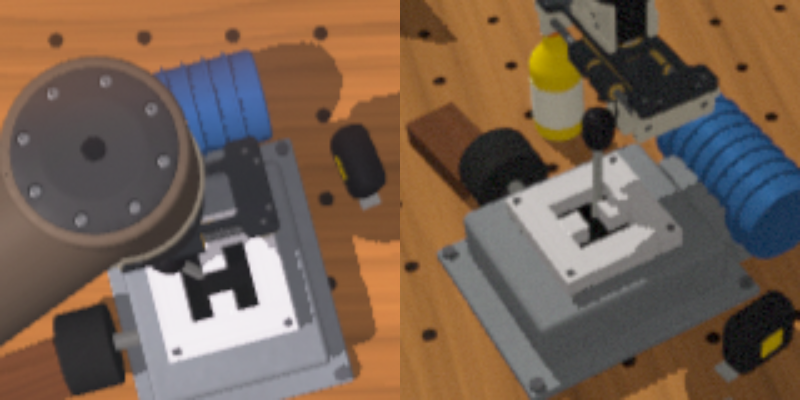

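```bash
cat >> h.py <<'E'
def meas(n="side"):
    p,d=arm.grab_frame(n)
    for r in arm.trace("knob_center",n)[:2]:
        m=r["mask"]&(d>0);q=(cloud(n,d)[m]-O)@RF
        print(n,"ext",np.round(r["extent"]),round(r["score"],2),m.sum(),"med",np.median(q,0).round(4),"5%",np.percentile(q,5,0).round(3),"95%",np.percentile(q,95,0).round(3))
    return p
E
python3 -m crank '[[[-0.3,0,0,0],[-0.6,0,0,0],[-0.6,0,0,0]]]'; python3 -c "
from h import *
plan();p=meas()
cv2.imwrite('pics/d.png',cv2.resize(p[130:290,180:360][:,:,::-1],None,fx=4,fy=3.7))"
```

```text
t: 3.32
eef_pos: [0.5552, 0.1528, 0.1466]
ee_rot: [-3.142, 0.0, 0.225]
force: [0.2, 0.3, 1.1]
width: 0.0005
gripper_force: 0.4
t 3.325 tip in feeder [0.0436 0.0371 0.1466] yaw 0.225 turn 0.0 F [0.3 0.2 1.1]
side ext [245. 177.  13.  15.] 0.57 207 med [0.0102 0.0293 0.1683] 5% [-0.     0.022  0.149] 95% [0.025 0.045 0.177]
side ext [193. 168. 155. 122.] 0.35 11263 med [ 0.0041 -0.0321  0.0689] 5% [-0.11  -0.095  0.008] 95% [0.173 0.112 0.103]
```

View pics/d.png

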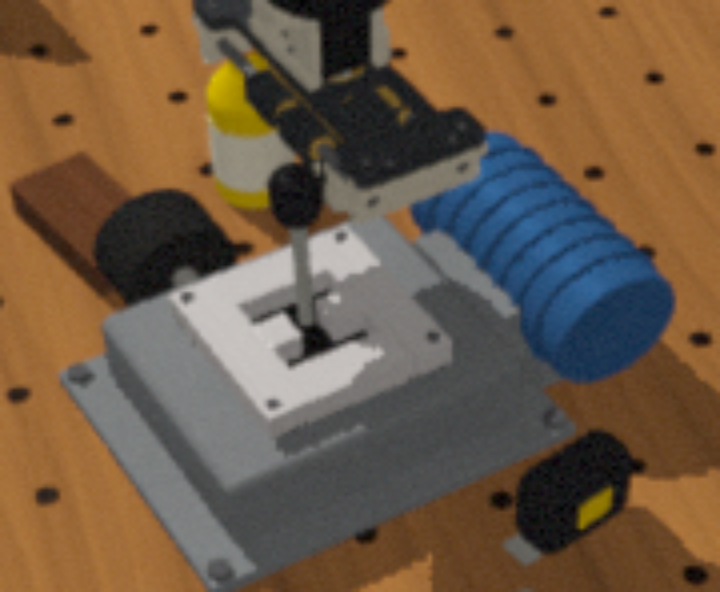

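```bash
python3 -m crank '[[[-0.3,0,0,0],[-0.65,0,0,0],[-0.65,0,0,0]]]'; python3 -c "
from h import *
plan();p=meas()"
```

```text
t: 3.8
eef_pos: [0.5391, 0.1491, 0.1466]
ee_rot: [-3.142, 0.001, 0.225]
force: [-0.2, 0.8, 0.3]
width: 0.0005
gripper_force: 0.2
t 3.8 tip in feeder [0.027  0.037  0.1466] yaw 0.225 turn 0.002 F [0.  0.9 0.3]
side ext [238. 180.  17.  16.] 0.68 194 med [-0.006   0.0283  0.1684] 5% [-0.016  0.021  0.15 ] 95% [0.008 0.041 0.179]
```

```bash
python3 -m crank '[[[0.8,0,0,0],[0.8,0,0,0],[0.8,0,-2.4,0],[0.8,0,-2.8,0],[0,-2.3,-2.8,0],[-1.08,-2.3,-2.8,0],[-1.08,-2.3,-2.8,0],[-1.08,-2.3,-1,0],[-1.08,-2.3,0,0],[-1.08,-2.3,0,0]]]'; python3 -c "
from h import *
plan((0,.03,.146),(0,0,.146),(0,-.003,.146));p=meas();p=meas('top')"
```

```text
t: 5.15
eef_pos: [0.4999, 0.1983, 0.1446]
ee_rot: [3.14, 0.004, 0.224]
force: [0.2, -0.7, 0.8]
width: 0.0007
gripper_force: 0.0
t 5.15 tip in feeder [-0.0002  0.0937  0.1446] yaw 0.224 turn -0.006 F [ 0.1 -0.7  0.8]
(0, 0.03, 0.146) [ 0.01  2.55 -0.05]
(0, 0, 0.146) [ 0.01  3.75 -0.05]
(0, -0.003, 0.146) [ 0.01  3.87 -0.05]
side ext [238. 183.  14.  10.] 0.57 164 med [-0.0055  0.0263  0.165 ] 5% [-0.016  0.021  0.149] 95% [0.009 0.037 0.179]
top ext [241. 240.  12.  14.] 0.69 139 med [0.0016 0.0418 0.175 ] 5% [-0.011  0.032  0.158] 95% [0.015 0.053 0.18 ]
```

```bash
python3 -m crank '[[[0,0.4,0,0],[0,0.8,0,0],[0,1.2,0,0],[0,1.6,0,0],[0,2,0,0],[0,2.4,0,0],[0,2.4,0,0]]]'; python3 -c "
from h import *
plan((0,0,.146),(0,-.003,.146));p=meas()"
```

```text
t: 6.22
eef_pos: [0.5141, 0.14, 0.1463]
ee_rot: [3.141, 0.001, 0.224]
force: [-0.4, -0.7, 1.1]
width: 0.0002
gripper_force: 0.1
t 6.225 tip in feeder [0.0007 0.0337 0.1463] yaw 0.224 turn -0.012 F [-0.6 -0.5  1.1]
(0, 0, 0.146) [-0.03  1.35  0.01]
(0, -0.003, 0.146) [-0.03  1.47  0.01]
side ext [248. 197.  12.   6.] 0.36 58 med [-0.0064 -0.0156  0.1582] 5% [-0.023 -0.056  0.137] 95% [0.009 0.003 0.212]
```

```bash
python3 -m crank '[[[0,0.4,0,0],[0,0.8,0,0],[0,1.2,0,0],[0,1.25,0,0],[0,1.25,0,0]]]'; python3 -c "
from h import *
plan((0,0,.146),(0,-.003,.146));p=meas();
cv2.imwrite('pics/e.png',cv2.resize(p[130:290,180:360][:,:,::-1],None,fx=4,fy=3.7))"
```

```text
t: 6.95
eef_pos: [0.5212, 0.1102, 0.1465]
ee_rot: [3.141, 0.0, 0.225]
force: [0.8, 0.1, 0.2]
width: 0.0005
gripper_force: 0.1
t 6.95 tip in feeder [0.0009 0.0031 0.1465] yaw 0.225 turn -0.006 F [ 0.8 -0.1  0.2]
(0, 0, 0.146) [-0.04  0.12  0.02]
(0, -0.003, 0.146) [-0.04  0.24  0.02]
side ext [254. 207.  14.   7.] 0.55 46 med [-0.0064 -0.0452  0.1557] 5% [-0.024 -0.076  0.146] 95% [ 0.004 -0.038  0.199]
```

View pics/e.png

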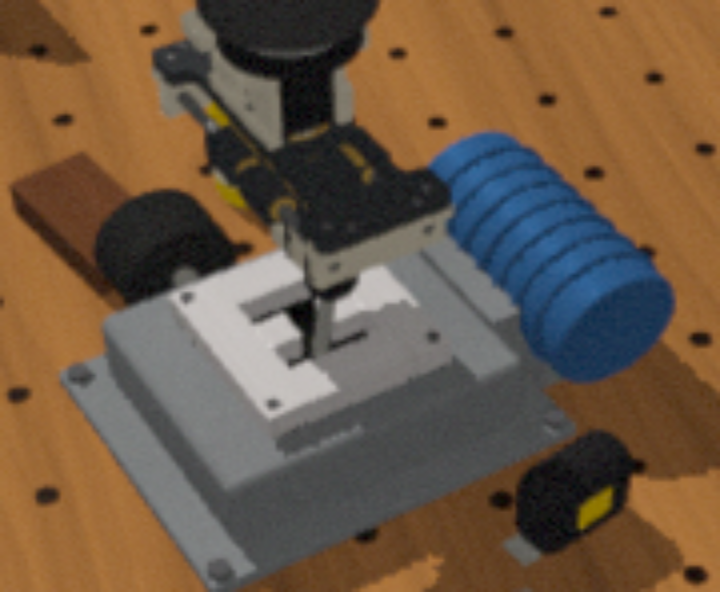

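```bash
python3 -m crank '[[[0,0.1,0,0],[0,0.1,0,0],[0,-0.8,0,0],[0,-0.8,0,0],[0,-0.8,-2,0],[0,-0.8,-2.8,0],[-1.9,-0.2,-2.8,0],[-1.9,1.65,-2.8,0],[-1.9,1.65,-2.8,0],[-1.9,1.65,-2.8,0]]]'; python3 -c "
from h import *
plan((-.046,-.040,.146));p=meas();p=meas('top')
cv2.imwrite('pics/f.png',cv2.resize(p[130:290,180:360][:,:,::-1],None,fx=4,fy=3.7))"
```

```text
t: 8.3
eef_pos: [0.4842, 0.0593, 0.2166]
ee_rot: [3.142, -0.0, 0.224]
force: [0.0, 0.6, 0.3]
width: 0.0007
gripper_force: 0.0
t 8.3 tip in feeder [-0.0465 -0.0382  0.2166] yaw 0.224 turn -0.01 F [0.2 0.6 0.3]
(-0.046, -0.04, 0.146) [0.02 0.07 2.83]
side ext [255. 199.  15.  13.] 0.52 172 med [-0.006  -0.0439  0.1696] 5% [-0.017 -0.05   0.149] 95% [ 0.01  -0.033  0.178]
```

View pics/f.png

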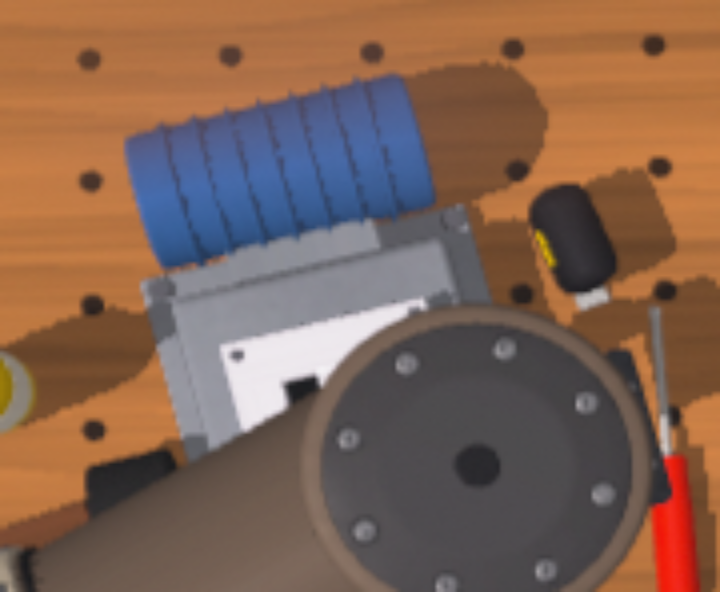

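The knob sits at the right end of the crossbar (side-view depth puts it at y of about -36 mm, x about 0). In the top view the wrist hides it, with the gripper behind it and clear of the tape and driver. Next I'll go down and push forward.

```bash
python3 -m crank '[[[0,0,1.4,0],[0,0,2.8,0],[0,0,2.8,0],[0.4,0,2.8,0],[0.8,0,2.8,0],[1.2,0,2.8,0],[1.5,0,2.8,0],[1.8,0,2.8,0],[2.1,0,2.8,0],[2.3,0,2.8,0],[2.3,0,2.8,0]]]'; python3 -c "
from h import *
plan((.02,-.0385,.146));p=meas()"
```

```text
t: 9.88
eef_pos: [0.5404, 0.0726, 0.1463]
ee_rot: [3.142, 0.0, 0.225]
force: [-0.6, 0.1, -1.3]
width: 0.0007
gripper_force: 0.2
t 9.875 tip in feeder [ 0.0113 -0.0379  0.1463] yaw 0.225 turn -0.0 F [-0.6  0.2 -1.3]
(0.02, -0.0385, 0.146) [0.35 0.02 0.01]
```

```bash
python3 -m crank '[[[0.15,0,0,0],[0.3,0,0,0],[0.4,0,0,0],[0.4,0,0,0]]]'; python3 -c "
from h import *
plan();p=meas()"
```

```text
t: 10.48
eef_pos: [0.5501, 0.0748, 0.1465]
ee_rot: [3.142, -0.0, 0.225]
force: [-2.0, -0.8, 0.1]
width: 0.0005
gripper_force: 0.4
t 10.475 tip in feeder [ 0.0212 -0.0379  0.1465] yaw 0.225 turn 0.0 F [-2.1 -0.3  0.1]
```

Back off, rise and retreat, then measure.

```bash
python3 -m crank '[[[0,0,0,0],[-1,0,0,0],[-1,0,0,0],[-1,0,-3,0],[-2,0,-4,0],[-4,0,-4,0],[-6,0,-4,0],[-6,0,-4,0],[-6,0,-4,0]]]'; python3 -c "
from h import *
plan();p=meas();q=meas('top')
cv2.imwrite('pics/g.png',cv2.resize(np.hstack([p[130:290,180:360],q[130:290,180:360]])[:,:,::-1],None,fx=2.2,fy=2.2))"
```

```text
t: 11.7
eef_pos: [0.4045, 0.0417, 0.2474]
ee_rot: [-3.141, -0.002, 0.226]
force: [0.3, -0.5, -0.5]
width: 0.0007
gripper_force: 0.0
t 11.7 tip in feeder [-0.1281 -0.0377  0.2474] yaw 0.226 turn 0.008 F [ 0.2 -0.6 -0.5]
side ext [272. 192.  16.  14.] 0.7 206 med [ 0.0418 -0.0396  0.1627] 5% [ 0.032 -0.048  0.143] 95% [ 0.059 -0.026  0.172]
top ext [268. 206.  13.  18.] 0.7 210 med [ 0.0487 -0.0324  0.1663] 5% [ 0.036 -0.046  0.086] 95% [ 0.065 -0.019  0.173]
```

View pics/g.png

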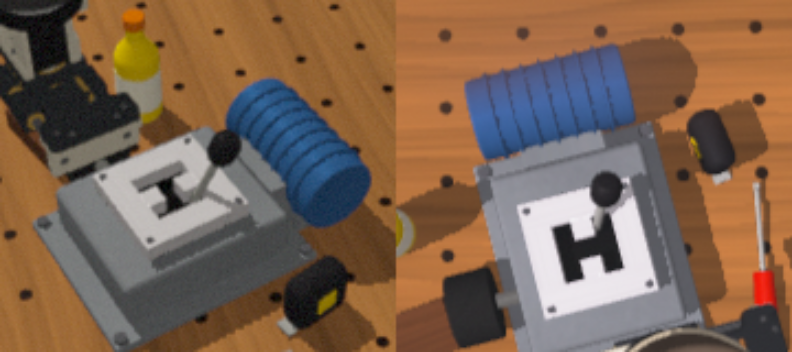

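The knob stands in the far right slot: side crop (225,148), top crop (607,190). It measures x of about 48 mm with its top at the expected height, and the bystanders look untouched.

```bash
python3 -c "
from station import arm
print(arm.job_done())"
```

```text
the job is handed in; nothing more can be done
None
```

I pushed the gearstick across the crossbar and forward into third. The knob measured about 48 mm forward, which is fully home. The arm is clear, the bystanders looked undisturbed in the last pictures, and the job is handed in; no verdict was shown.

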